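Isolate the microscope bench and ready its padlock hasp

TASK

The microscope lamp on this bench is to be rewired, so switch the bench supply off at the isolator and get it ready for my padlock. Press the blue release button so that the clear splash cover pops up, raise the cover gently until it rests back against its open stop, swing the red handle round from on to off, and then ease the handle on while you push its yellow lock tab outward, until the tab goes fully home in the steel hasp and the two padlock holes line up. Feel for the opening and do not ram the tab against the hasp, leave the padlock and the other things on the bench where they are, and let go of everything at the end.

Things in the scene. Friction and masses are not known exactly. Their poses are not given: they have to be found in the camera images.
- pod: white bench service pod, the isolator's housing, fixed: 240 mm (x) by 365 mm (y) by 75 mm high, may stand a little turned about z. Origin at bench height, z up; reaches x -120 to 120, y -215 to 150 mm; its flat panel is at z 75. Handle pivot at x -30, y 30; cover hinge line along x at y 125, z 78; release button at x 0, y -190. The hasp's mouth faces the pivot, about x -30, y -80.
- release_top (a point): centre of the top face of the blue push button (28 mm diameter, 26 mm above the panel, at the right end of the pod). Pressed straight down it takes 5 N, travel 6 mm; from about 4 mm the catch lets go of the cover.
- release (a joint): travel of the release button in m, 0 up, 0.006 fully down; springs back.
- cover (a joint): angle (rad) of the clear splash cover: 0 shut and caught, 1.75 open against its stop. Hinged along the pod's left (+y) side, it opens upward and to the left. Released, a spring arm lifts it to about 0.6, where it rests; from there it is raised by hand against its weight (about 0.4 N m), and past 1.57 it leans back on its stop and stays.
- cover_lip (a point): middle of the outer edge of the cover's grey finger lip (120 mm long in x, sticks out 11 mm, 5 mm thick) at the foot of the cover's free (right) side; this point turns with the cover, 273 mm from the hinge line. The cover is a clear hood 210 mm (x) by 262 mm (y), 68 mm high, 0.32 kg, open underneath, its walls 3 mm.
- cover_hinge (a point): middle of the cover's hinge line (along the pod's x), 3 mm above the panel.
- handle (a joint): angle (rad) of the red handle, clockwise from above: 0 on (along the pod's +x), about 1.57 off (along -y), stop at 1.72. An over-centre spring (up to 0.5 N m) snaps it away from 0.72. Let go on the off side it rests at about 1.44, which is 5 to 25 mm (at the tab's nose) short of lining up with the hasp; it must be held on against the spring (0.1 to 0.5 N m) while the tab goes in.
- handle_grip (a point): point on the handle's centre line, 85 mm from the pivot, at mid height of the bar (29 mm above the panel). The bar is 20 mm wide, 22 mm high (18 to 40 mm above the panel) and reaches to 106 mm from the pivot; the hub is 48 mm in diameter, 46 mm high.
- handle_pivot (a point): point on the handle's pivot axis, 29 mm above the panel. The steel hasp (not measured) stands on its -y side: two cheeks 37 mm high with a 25 mm gap, from 111 to 141 mm from the pivot. It is bolted through slots, its middle up to 9 mm either way (along the pod's x) of the line through the pivot, so the tab lines up at some angle from 1.49 to 1.65: find it by touch.
- tab (a joint): travel (m) of the lock tab along the handle, away from the pivot: 0 drawn in (it starts up to 0.004 out), 0.032 fully out. Slides with about 1.5 N of friction and stays where left. Its nose butts against a cheek of the hasp at about 0.008 unless lined up within about 2 to 3 mm (its rounded corners guide it in); once inside, the cheeks hold the handle.
- tab_thumb (a point): centre of the tab's yellow thumb piece: 12 mm along the handle, 28 mm across it (wider than the bar), 18 mm high, on top of the handle (41 to 60 mm above the panel); 55 mm from the pivot when drawn in, 87 mm when out. Pinched across the handle it both slides the tab and turns the handle.
- tab_plate: the steel tongue of the tab, 22 mm wide and 6 mm thick with a round nose, 28 to 34 mm above the panel: hidden in the handle when drawn in, sticks out 30 mm when out. The origin is at the pivot end of the tab, on the pivot axis when drawn in, at panel height; x along the handle, outward.
- tab_hole (a point): centre of the 12 mm padlock hole in the tongue (upper face), 90 mm from the pivot when drawn in, 122 mm when fully out; it then lies over the hole of the same size in the ear of the hasp, between its cheeks.
- padlock: red lockout padlock lying flat on the bench, 92 mm long; to be left where it is. Origin under its red body.
- screwdriver: screwdriver lying on the bench; to be left where it is.
- pot: white specimen pot, 96 mm wide, 55 mm high, standing on the bench; to be left where it is.
- forceps: steel forceps, 135 mm long, lying on the bench; to be left where they are.
- dishes: two stacked pale culture dishes, 94 mm wide, 32 mm high; to be left where they are.
- wash_bottle: white bottle with a blue cap, 70 mm wide, 190 mm high; to be left where it is.
- jar: glass jar with a green cap, 64 mm wide, 75 mm high; to be left where it is.

How it is judged:
By the outcome, as a careful person would: the job done as asked, in the order asked, and still so for the second after the job is handed in, with the robot touching nothing.
It also fails if it takes over 72 s, if anything falls off the work surface, if the arm or the gripper's body presses on something with over 40 N, if the wrist force passes 120 N, or if a joint passes its speed limit or range.

ROBOT

A 7-joint arm with a two-finger parallel gripper is mounted at the origin on the work surface. World frame = base frame: x ahead of the robot, y to its left, z up, the work surface at z = 0. Lengths are in m, angles in rad, forces in N, time in s.
With the tool pointing down it reaches from about 0.4 to 0.85 m from the base axis. Payload 10.4 kg.
Tool frame: the origin (TCP) lies at the very end of the fingers, on their centre line; the grasp point (between the pads) lies 19 mm behind it; x points along the fingers, z is the direction in which the jaws open and shut, and the axes are right-handed (so a half turn about x gives the same grasp; the last joint's range is limited). The gripper opens to 85 mm and grips with 20 to 120 N. Pads are 22 mm wide; open, the fingers measure 114 mm over their backs; the gripper's body (76 mm by 85 mm) begins 54 mm behind the grasp point. The pads swing forward as they close: fully open they stand 13 mm farther back than shut.
Start: joints at [1.16, 0.332, -0.065, 1.46, 0.022, 1.35, -0.088], TCP at [0.236, -0.579, 0.231] pointing down, gripper open.
Joint ranges: [-2.6, 2.6], [-0.5, 2.12], [-1.47, 1.34], [0.16, 2.42], [-1.27, 4.41], [0.06, 2.06], [-2.6, 2.6]. Speed limits (rad/s): [2.22, 2.22, 2.79, 2.79, 3.14, 3.14, 3.14].

INTERFACE

Orientations are given as a unit quaternion [x, y, z, w].
In Python, from workcell import telemetry, viewer, manip, spot_in, mark_of gives the robot as it stands. The module is installed in compiled form; this text tells all that it offers.
- The arm moves only by the shell command python3 -m crank 'ROWS' [FORCE]. ROWS is JSON, a list of rows, each a list of 3 entries, a list of its own where there are three numbers: the closure, from 0 (fully open) to 1 (shut), then the shift along the world's x, y, z in cm, then the turn, a rotation vector about the world's x, y, z in rad. A call has 1 to 12 rows; each row shifts and turns the commanded pose from where the row before left it; what a row does not reach is not made up. A row lasts 1/12 s, in which the tool goes at most 41.7 mm and 7.16 degrees, less where a joint would pass 70% of its speed; a pose out of reach is approached as far as the arm can. A call with a gripper value outside its range is refused whole. The fingers move at their own pace and stop on an object; FORCE is the grip in N (left out, the last holds). Time passes only in rows, so rows that do not move let the fingers close. It gives the time, the measured TCP pose, the force and the opening at its end, in the units of the state.
- telemetry.get_obs(): the state, without advancing time (a new reading comes with each control period).
- viewer.camera(name): name is "scene" or "side" or "wrist"; returns a dict with "frame" (384x512x3 uint8, red, green, blue), "intrinsics" (3x3 intrinsics, pixels), "cam_to_world" (4x4, takes a point from camera to world coordinates). Camera axes: x right, y up, looking along -z (the intrinsics and any distortion apply to the point x, -y, -z); pixel columns grow to the right and rows downward; lengths in m; the calibration is good to about 2 mm. A picture is of the moment at which its call begins. There is no depth.
- manip.hand_in(): hands the job in, once; it reports no verdict.
Trained networks look in a picture, given as the dict that the camera call returned (one of the last four; its "shot" number tells which), for a name from the list of things; names that differ only in an ending like _2 or _b are one class to them, and where a whole thing is asked for, a point or a joint stands for the part that bears it (a point fixed in the world has none). Each returns a list of dicts, best first, with "conf" (0 to 1); they miss things now and then, are a little off and sometimes report something else, mostly with a low value. They report only what shows in the picture. A call takes as long as a camera call.
- spot_in(thing, picture): "location" ([x, y, z] in m, in the coordinates of the camera as it stood for that picture, good to about 4 mm: the middle of the surface that is visible of it).
- mark_of(thing, picture): "location" ([x, y, z] in m, in the coordinates of the camera as it stood for that picture, good to about 4 mm: a listed point, or the origin of a listed thing).
The state is a dict: "clock": time; "joint_pos": joint angles; "joint_velocities": joint speeds; "tau": joint torques, N m; "position": TCP position; "ee_rot": TCP orientation; "ft_force": force on the tool from outside, world axes, zero at the start; "torque": the same for the moment, N m; "grip_width": opening from 0.0 (shut) to 1.0 (fully open).
Only numpy, scipy, OpenCV 4.12 (cv2) and the standard library are available. Lean on these libraries where they do the work, as an engineer would, in place of code of your own. Each camera call takes 0.05 s, during which the arm holds its last target. There are 200 camera calls.

## Working session

There is one attempt and no reset: what is moved stays moved. The work goes in short steps, Python scripts to look and compute and a shell command to move; the robot and the scene stay as the last step left them, time stands still between calls to the robot, and variables do not carry over. Pictures are saved under pics/ and viewed, about 8 in all and at most 12, crops included, and the job is handed in when it is done.

```bash
mkdir -p pics; cat > h.py <<'E'
import numpy as np, cv2
from workcell import telemetry, viewer, manip, spot_in, mark_of
def cam(n): return viewer.camera(n)
def w(p,loc): return (np.array(p["cam_to_world"])@np.r_[loc,1])[:3]
def save(p,f): cv2.imwrite("pics/"+f,cv2.cvtColor(p["frame"],cv2.COLOR_RGB2BGR))
def marks(p,names,fn=mark_of):
    for n in names:
        r=fn(n,p)[:2]
        print(n,[(np.round(w(p,d["location"])*1000).tolist(),round(d["conf"],2)) for d in r])
def st():
    o=telemetry.get_obs()
    print("t",round(float(o["clock"]),2),"p",np.round(np.array(o["position"])*1000,1),"q",np.round(o["ee_rot"],3),"F",np.round(o["ft_force"],1),"w",round(float(o["grip_width"]),3),"j",np.round(o["joint_pos"],2))
E
python3 - <<'E'
from h import *
a=cam("scene");b=cam("side")
save(a,"a.png");save(b,"b.png")
cv2.imwrite("pics/ab.png",np.hstack([cv2.resize(cv2.imread("pics/a.png"),(400,300)),cv2.resize(cv2.imread("pics/b.png"),(400,300))]))
N=["pod","release_top","cover_lip","cover_hinge","handle_grip","handle_pivot","tab_thumb","tab_hole","padlock","wash_bottle","jar","pot","dishes","screwdriver","forceps"]
for p in(a,b): marks(p,N);print()
st()
E
```

```text
pod [([543.0, 121.0, 1.0], 0.72)]
release_top [([492.0, -61.0, 112.0], 0.39)]
cover_lip [([504.0, -20.0, 87.0], 0.69), ([490.0, -58.0, 112.0], 0.64)]
cover_hinge [([539.0, 120.0, -0.0], 0.56)]
handle_grip []
handle_pivot []
tab_thumb []
tab_hole [([344.0, 28.0, 3.0], 0.55)]
padlock [([342.0, 31.0, 4.0], 0.7)]
wash_bottle [([512.0, 451.0, 3.0], 0.88)]
jar [([598.0, 449.0, 3.0], 0.76)]
pot [([528.0, -190.0, -1.0], 0.78), ([505.0, -21.0, 88.0], 0.52)]
dishes [([737.0, 107.0, -1.0], 0.87)]
screwdriver []
forceps [([402.0, -141.0, 5.0], 0.65)]

pod [([579.0, 237.0, 78.0], 0.34)]
release_top [([600.0, 446.0, 2.0], 0.68), ([495.0, -64.0, 108.0], 0.56)]
cover_lip []
cover_hinge [([577.0, 238.0, 79.0], 0.73)]
handle_grip []
handle_pivot []
tab_thumb []
tab_hole []
padlock [([346.0, 31.0, -0.0], 0.72), ([742.0, 106.0, 1.0], 0.7)]
wash_bottle [([514.0, 447.0, -2.0], 0.69)]
jar [([601.0, 447.0, 1.0], 0.85)]
pot [([528.0, -187.0, -0.0], 0.74)]
dishes [([743.0, 106.0, -1.0], 0.79)]
screwdriver [([411.0, 245.0, 3.0], 0.79)]
forceps [([408.0, -138.0, -5.0], 0.62)]

t 1.6 p [ 236.4 -578.6  231.4] q [ 0.394  0.587 -0.394  0.587] F [-0.3  0.1  0.4] w 1.001 j [ 1.16  0.33 -0.06  1.46  0.02  1.35 -0.09]
```

View pics/ab.png

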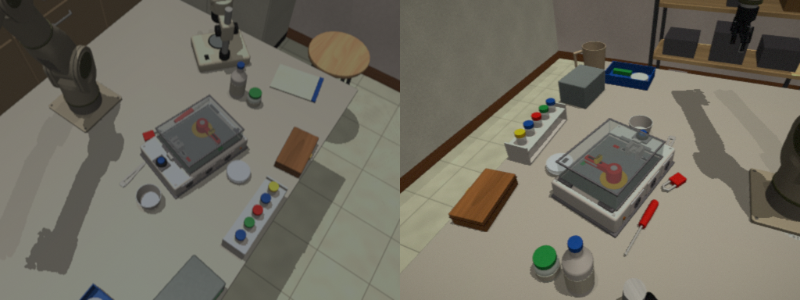

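The pictures show the pod turned about -0.27 rad, with its cover shut over the red handle (handle on). The blue button is at scene (160,160) in the half-size view. Next I move over the button.

```bash
python3 -m crank '[[1,[1.8,3.6,-0.4],[0,0,0.0757]],[1,[1.8,3.6,-0.4],[0,0,0.0757]],[1,[1.8,3.6,-0.4],[0,0,0.0757]],[1,[1.8,3.6,-0.4],[0,0,0.0757]],[1,[1.8,3.6,-0.4],[0,0,0.0757]],[1,[1.8,3.6,-0.4],[0,0,0.0757]],[1,[1.8,3.6,-0.4],[0,0,0.0757]],[1,[1.8,3.6,-0.4],[0,0,0.0757]],[1,[1.8,3.6,-0.4],[0,0,0.0757]],[1,[1.8,3.6,-0.4],[0,0,0.0757]],[1,[1.8,3.6,-0.4],[0,0,0.0757]],[1,[1.8,3.6,-0.4],[0,0,0.0757]]]' 30
python3 - <<'E'
from h import *
st()
a=cam("wrist");save(a,"w1.png");marks(a,["release_top","cover_lip","handle_pivot","tab_thumb"])
E
```

```text
clock: 2.6
position: [0.4529, -0.1448, 0.1836]
ee_rot: [0.095, 0.7, -0.096, 0.701]
ft_force: [-0.1, -0.6, -0.2]
grip_width: 0.002
t 2.6 p [ 452.9 -144.8  183.6] q [ 0.095  0.7   -0.096  0.701] F [-0.1 -0.6 -0.2] w 0.002 j [ 0.72  0.07 -0.52  1.88  0.04  1.2  -0.08]
release_top [([491.0, -72.0, 107.0], 0.84)]
cover_lip []
handle_pivot []
tab_thumb [([399.0, -138.0, -1.0], 0.37), ([339.0, 25.0, -0.0], 0.19)]
```

View pics/w1.png

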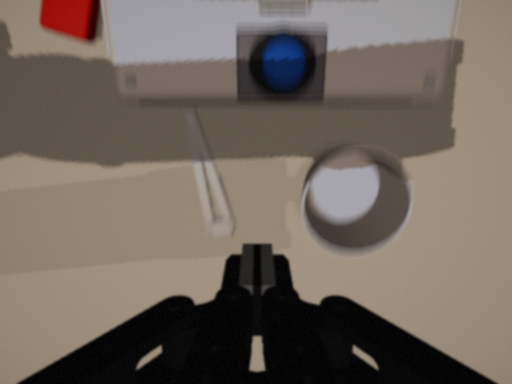

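The wrist view shows the blue button at (283,63), the padlock at the top left, the forceps, and the pot at (357,198).

```bash
cat >> h.py <<'E'
def ray(p,uv,z):
    K=np.array(p["intrinsics"]);T=np.array(p["cam_to_world"])
    d=np.linalg.inv(K)@[uv[0],uv[1],1];d=T[:3,:3]@[d[0],-d[1],-d[2]]
    o=T[:3,3];return np.round((o+d*(z-o[2])/d[2])*1000,1)
E
python3 - <<'E'
from h import *
a=cam("wrist");print(ray(a,(283,63),.101),ray(a,(122,80),.075),ray(a,(430,82),.075)); print(a["cam_to_world"])
E
```

```text
[492.4 -63.7 101. ] [382.6 -42.9  75. ] [ 591.2 -103.2   75. ]
[[ 9.62422243e-01  2.58028748e-01  8.46439095e-02  4.73503393e-01]
 [-2.71557122e-01  9.14927928e-01  2.98602774e-01 -7.07265604e-02]
 [-3.94976572e-04 -3.10367608e-01  9.50616532e-01  3.27205876e-01]
 [ 0.00000000e+00  0.00000000e+00  0.00000000e+00  1.00000000e+00]]
```

```bash
python3 -m crank '[[1,[0.65,1.3,0],[0.08,-0.0228,0]],[1,[0.65,1.3,0],[0.08,-0.0228,0]],[1,[0.65,1.3,-0.5],[0.08,-0.0228,0]],[1,[0.65,1.3,-1.3],[0.08,-0.0228,0]],[1,[0.65,1.3,-2],[0.08,-0.0228,0]],[1,[0.65,1.4,-2],[0.08,-0.0228,0]],[1,[0,0,-0.3],[0,0,0]],[1,[0,0,0],[0,0,0]]]'
python3 - <<'E'
from h import *
st()
E
```

```text
clock: 3.57
position: [0.49, -0.0691, 0.1211]
ee_rot: [0.268, 0.655, 0.078, 0.702]
ft_force: [-0.3, -0.3, 0.6]
grip_width: -0.002
t 3.57 p [490.  -69.1 121.1] q [0.268 0.655 0.078 0.702] F [-0.3 -0.3  0.6] w -0.002 j [ 0.84  0.25 -0.5   1.93 -0.43  1.07  0.29]
```

```bash
python3 -m crank '[[1,[0.2,0.3,-0.7],[0,0,0]],[1,[0,0,-0.6],[0,0,0]],[1,[0,0,-0.4],[0,0,0]],[1,[0,0,-0.3],[0,0,0]],[1,[0,0,-0.2],[0,0,0]],[1,[0,0,0],[0,0,0]]]'
```

```text
clock: 4.07
position: [0.4944, -0.0647, 0.1022]
ee_rot: [0.266, 0.654, 0.079, 0.704]
ft_force: [-4.1, -1.2, 16.8]
grip_width: 0.004
```

```bash
python3 -m crank '[[1,[0,-0.1,1],[0,0,0]],[1,[0,-0.6,1],[0,0,0]],[1,[0,0,0],[0,0,0]]]'; python3 - <<'E'
from h import *
a=cam("side");marks(a,["cover_lip","cover_hinge"]);b=cam("scene");marks(b,["cover_lip","cover_hinge"])
save(a,"s.png");save(b,"t.png")
A=cv2.imread("pics/s.png");B=cv2.imread("pics/t.png")
cv2.imwrite("pics/2.png",np.hstack([cv2.resize(A[80:300,150:450],(400,293)),cv2.resize(B[60:280,120:420],(400,293))]))
E
```

```text
clock: 4.32
position: [0.4943, -0.0729, 0.122]
ee_rot: [0.266, 0.654, 0.078, 0.704]
ft_force: [0.7, -0.5, 0.1]
grip_width: -0.0
cover_lip [([345.0, 34.0, -0.0], 0.53)]
cover_hinge []
cover_lip [([516.0, 20.0, 224.0], 0.56)]
cover_hinge []
```

View pics/2.png

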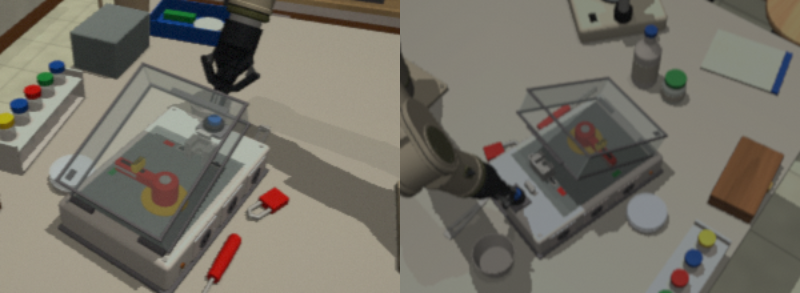

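The picture shows the cover popped up to about 0.6, with its lip at world (517,20,226). Next the fingers go under the lip.

```bash
python3 -m crank '[[1,[0.4,1.4,1.0],[0.064,-0.0183,0]],[1,[0.4,1.4,1.0],[0.064,-0.0183,0]],[1,[0.4,1.4,1.0],[0.064,-0.0183,0]],[1,[0.4,1.4,1.0],[0.064,-0.0183,0]],[1,[0.4,1.4,1.0],[0.064,-0.0183,0]],[1,[0.4,1.4,0.8],[0.064,-0.0183,0]],[1,[0,0,0],[0,0,0]]]'
python3 - <<'E'
from h import *
st()
o=telemetry.get_obs();p=np.array(o["position"])*1000-[545,119,0];print(p@[.961,-.275,0],p@[.275,.961,0])
from scipy.spatial.transform import Rotation as R
print(R.from_quat(o["ee_rot"]).as_matrix().round(2))
E
```

```text
clock: 5.2
position: [0.517, 0.0137, 0.178]
ee_rot: [0.393, 0.588, 0.218, 0.673]
ft_force: [-0.0, 0.6, -0.6]
grip_width: -0.003
t 5.2 p [517.   13.7 178. ] q [0.393 0.588 0.218 0.673] F [-0.   0.6 -0.6] w -0.003 j [ 0.94  0.33 -0.59  1.94 -0.8   1.18  0.5 ]
1.9985801706006951 -108.88093231233248
[[ 0.21  0.17  0.96]
 [ 0.76  0.6  -0.27]
 [-0.62  0.79  0.  ]]
```

```bash
python3 - <<'E'
import numpy as np
th=np.linspace(.6,1.74,13)
prev=np.array([-108.9,178.]);pa=.87
for t in th:
    a=max(.87*(1.7-t)/1.1,0)
    p=np.array([125,78])+273*np.array([-np.cos(t),np.sin(t)])+25*np.array([np.sin(a),-np.cos(a)])-11*np.array([np.cos(a),np.sin(a)])
    d=p-prev;print(round(t,2),p.round(),"w cm",(d[0]*.275/10).round(2),(d[0]*.961/10).round(2),(d[1]/10).round(2),"rot",((a-pa)*np.array([.961,-.275])).round(3))
    prev=p;pa=a
E
```

```text
0.6 [-88. 208.] w cm 0.57 1.98 2.96 rot [ 0. -0.]
0.7 [-75. 227.] w cm 0.38 1.32 1.98 rot [-0.072  0.021]
0.79 [-59. 246.] w cm 0.43 1.5 1.84 rot [-0.072  0.021]
0.88 [-42. 263.] w cm 0.48 1.66 1.68 rot [-0.072  0.021]
0.98 [-23. 278.] w cm 0.52 1.81 1.51 rot [-0.072  0.021]
1.08 [ -3. 291.] w cm 0.55 1.94 1.32 rot [-0.072  0.021]
1.17 [ 19. 302.] w cm 0.59 2.05 1.12 rot [-0.072  0.021]
1.27 [ 41. 311.] w cm 0.61 2.14 0.9 rot [-0.072  0.021]
1.36 [ 64. 318.] w cm 0.63 2.21 0.68 rot [-0.072  0.021]
1.46 [ 87. 323.] w cm 0.65 2.26 0.46 rot [-0.072  0.021]
1.55 [111. 325.] w cm 0.66 2.29 0.23 rot [-0.072  0.021]
1.64 [135. 325.] w cm 0.66 2.3 -0.0 rot [-0.072  0.021]
1.74 [160. 322.] w cm 0.68 2.37 -0.27 rot [-0.042  0.012]
```

```bash
python3 -m crank '[[1,[0.19,0.66,1.0],[0,0,0]],[1,[0.19,0.66,1.0],[0,0,0]],[1,[0.19,0.66,1.0],[0,0,0]],[1,[0.19,0.66,0.99],[-0.036,0.0105,0]],[1,[0.19,0.66,0.99],[-0.036,0.0105,0]],[1,[0.21,0.75,0.92],[-0.036,0.0105,0]],[1,[0.21,0.75,0.92],[-0.036,0.0105,0]],[1,[0.24,0.83,0.84],[-0.036,0.0105,0]],[1,[0.24,0.83,0.84],[-0.036,0.0105,0]]]'
python3 - <<'E'
from h import *
a=cam("side");save(a,"c1.png");st()
cv2.imwrite("pics/c1.png",cv2.imread("pics/c1.png")[40:300,130:470])
E
```

```text
clock: 5.95
position: [0.5361, 0.0779, 0.2651]
ee_rot: [0.321, 0.628, 0.139, 0.695]
ft_force: [-0.6, 0.5, -1.0]
grip_width: -0.001
t 6.0 p [537.   81.2 267.9] q [0.319 0.628 0.14  0.696] F [1.4 3.7 3.1] w 0.0 j [ 0.78  0.12 -0.65  1.82 -0.64  1.19  0.09]
```

View pics/c1.png

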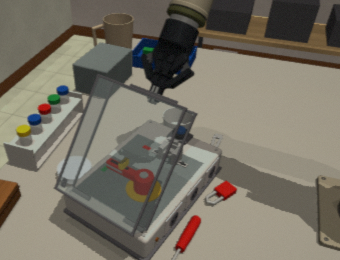

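The fingers are under the lip at about (155,95) and the cover is rising, so I continue along the arc.

```bash
python3 -m crank '[[1,[0.26,0.9,0.75],[-0.036,0.0105,0]],[1,[0.26,0.9,0.75],[-0.036,0.0105,0]],[1,[0.28,0.97,0.66],[-0.036,0.0105,0]],[1,[0.28,0.97,0.66],[-0.036,0.0105,0]],[1,[0.3,1.02,0.56],[-0.036,0.0105,0]],[1,[0.3,1.02,0.56],[-0.036,0.0105,0]],[1,[0.3,1.07,0.45],[-0.036,0.0105,0]],[1,[0.3,1.07,0.45],[-0.036,0.0105,0]],[1,[0.32,1.1,0.34],[-0.036,0.0105,0]],[1,[0.32,1.1,0.34],[-0.036,0.0105,0]]]'
python3 - <<'E'
from h import *
a=cam("side");save(a,"c2.png");st()
cv2.imwrite("pics/c2.png",cv2.imread("pics/c2.png")[0:300,130:470])
E
```

```text
clock: 6.83
position: [0.5651, 0.1789, 0.3197]
ee_rot: [0.2, 0.678, 0.007, 0.707]
ft_force: [0.3, -0.7, -0.3]
grip_width: 0.005
t 6.88 p [564.7 182.9 320.8] q [0.198 0.679 0.009 0.707] F [-3.3  2.1  0. ] w -0.0 j [ 0.42  0.2  -0.76  1.52 -0.11  1.31 -0.57]
```

View pics/c2.png

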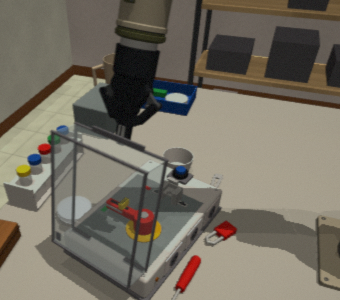

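The cover is at about 1.35 and the fingers are still inside the lip, so I continue more slowly to the stop.

```bash
python3 -m crank '[[1,[0.32,1.13,0.23],[-0.036,0.0105,0]],[1,[0.32,1.13,0.23],[-0.036,0.0105,0]],[1,[0.3,1.0,0.1],[-0.033,0.009,0]],[1,[0.25,0.9,0.1],[-0.033,0.009,0]],[1,[0.25,0.8,0],[-0.033,0.009,0]],[1,[0.2,0.7,0],[-0.03,0.009,0]],[1,[0.2,0.7,0],[-0.03,0.009,0]],[1,[0.2,0.7,0],[0,0,0]],[1,[0.15,0.6,0],[0,0,0]],[1,[0.15,0.5,-0.1],[0,0,0]],[1,[0,0,0],[0,0,0]]]'
python3 - <<'E'
from h import *
st()
o=telemetry.get_obs();p=np.array(o["position"])*1000-[545,119,0];print(p@[.961,-.275,0],p@[.275,.961,0])
E
```

```text
clock: 7.8
position: [0.5883, 0.2604, 0.324]
ee_rot: [0.118, 0.698, -0.076, 0.702]
ft_force: [-0.3, 0.6, 0.7]
grip_width: -0.002
t 7.8 p [588.3 260.4 324. ] q [ 0.118  0.698 -0.076  0.702] F [-0.3  0.6  0.7] w -0.002 j [ 0.06  0.41 -0.75  1.26  0.24  1.53 -0.91]
2.7569159573135904 147.84855862575677
```

```bash
python3 -m crank '[[1,[0.1,0.4,0],[0,0,0]],[1,[0.1,0.3,0],[0,0,0]],[1,[0.1,0.3,0],[0,0,0]],[1,[0,0,0],[0,0,0]]]'
python3 -m crank '[[1,[-0.3,-1,0],[0,0,0]],[1,[-0.6,-2,0],[0,0,0]],[1,[-0.6,-2,0],[0,0,0]],[1,[0,0,0],[0,0,0]]]'
python3 - <<'E'
from h import *
st()
a=cam("side");save(a,"c3.png");b=cam("scene");save(b,"c4.png")
for p in (a,b): marks(p,["cover_lip","handle_pivot","handle_grip","tab_thumb"])
A=cv2.imread("pics/c3.png");B=cv2.imread("pics/c4.png")
cv2.imwrite("pics/3.png",np.hstack([cv2.resize(A[20:300,130:470],(400,330)),cv2.resize(B[60:280,150:400],(375,330))]))
E
```

```text
clock: 8.13
position: [0.5915, 0.2702, 0.3241]
ee_rot: [0.118, 0.698, -0.077, 0.702]
ft_force: [-0.2, 0.0, 0.0]
grip_width: 0.003
clock: 8.47
position: [0.5768, 0.2148, 0.3244]
ee_rot: [0.119, 0.698, -0.079, 0.702]
ft_force: [0.2, -2.3, -0.5]
grip_width: 0.004
t 8.47 p [576.8 214.8 324.4] q [ 0.119  0.698 -0.079  0.702] F [ 0.2 -2.3 -0.5] w 0.004 j [ 0.16  0.34 -0.75  1.33  0.19  1.51 -0.84]
cover_lip [([594.0, 290.0, 345.0], 0.92)]
handle_pivot [([522.0, 156.0, 99.0], 0.7)]
handle_grip [([513.0, 451.0, -1.0], 0.15)]
tab_thumb []
cover_lip [([591.0, 293.0, 349.0], 0.77)]
handle_pivot [([524.0, 156.0, 102.0], 0.55), ([491.0, -60.0, 108.0], 0.49)]
handle_grip [([606.0, 130.0, 103.0], 0.85), ([539.0, 123.0, 1.0], 0.38)]
tab_thumb [([579.0, 140.0, 125.0], 0.6), ([526.0, -188.0, -3.0], 0.29)]
```

View pics/3.png

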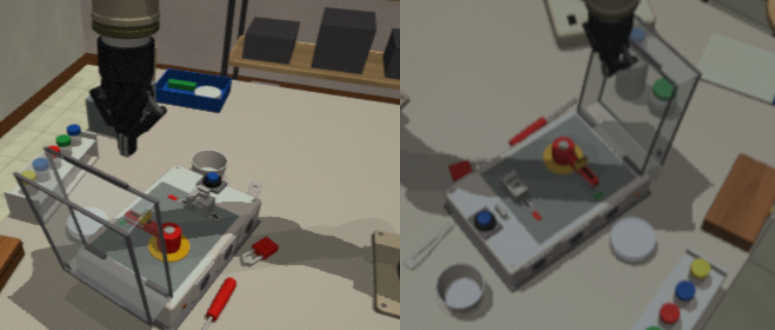

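The cover is fully open: its lip is at z 0.347 and about 50 mm behind the hinge line, which matches 1.75. The handle is still on. Next I go down behind the bar.

```bash
python3 -m crank '[[1,[0.6,-1.2,-2.5],[0,0,0]],[1,[0.6,-1.2,-3.0],[0,0,0]],[1,[0.6,-1.0,-3.3],[0,0,0]],[1,[0.6,-0.8,-3.5],[0,0,0]],[1,[0.5,-0.6,-3.5],[0,0,0]],[1,[0.4,-0.4,-3.2],[0,0,0]],[1,[0,0,-2.0],[0,0,0]],[1,[0,0,-1.0],[0,0,0]],[1,[0,0,0],[0,0,0]]]'
python3 - <<'E'
from h import *
st()
o=telemetry.get_obs();p=np.array(o["position"])*1000-[523.5,156.2,0];print(p@[.961,-.275,0],p@[.275,.961,0])
from scipy.spatial.transform import Rotation as R
print(R.from_quat(o["ee_rot"]).as_matrix().round(2))
E
```

```text
clock: 9.72
position: [0.6082, 0.1678, 0.1019]
ee_rot: [0.117, 0.7, -0.077, 0.701]
ft_force: [-0.1, 0.4, 1.4]
grip_width: -0.0
t 9.72 p [608.2 167.8 101.9] q [ 0.117  0.7   -0.077  0.701] F [-0.1  0.4  1.4] w -0.0 j [ 0.2   0.52 -0.68  1.59  0.3   1.12 -0.81]
78.21693533439779 34.39436119430036
[[ 0.01  0.27  0.96]
 [ 0.06  0.96 -0.27]
 [-1.    0.06 -0.01]]
```

```bash
python3 -m crank '[[1,[-0.2,-0.8,-0.1],[0,0,0]],[1,[-0.2,-0.8,-0.1],[0,0,0]],[1,[-0.2,-0.8,0],[0,0,0]],[1,[-0.2,-0.8,0],[0,0,0]],[1,[-0.2,-0.8,0],[0,0,0]],[1,[-0.25,-0.8,0],[0,0,0]],[1,[-0.25,-0.8,0],[0,0,0]]]'
python3 -m crank '[[1,[-0.3,-0.7,0],[0,0,0]],[1,[-0.3,-0.7,0],[0,0,0]],[1,[-0.3,-0.7,0],[0,0,0]],[1,[0,0,0],[0,0,0]]]'
python3 - <<'E'
from h import *
a=cam("side");marks(a,["handle_grip","tab_thumb"])
a=cam("scene");marks(a,["handle_grip","tab_thumb"])
E
```

```text
clock: 10.3
position: [0.5948, 0.1129, 0.1038]
ee_rot: [0.118, 0.697, -0.075, 0.703]
ft_force: [1.4, 5.6, 0.7]
grip_width: 0.0
clock: 10.63
position: [0.5851, 0.0877, 0.1022]
ee_rot: [0.118, 0.698, -0.079, 0.702]
ft_force: [-0.1, -0.0, -0.2]
grip_width: 0.001
handle_grip [([520.0, 73.0, 101.0], 0.79), ([403.0, -139.0, -5.0], 0.22)]
tab_thumb [([519.0, 94.0, 124.0], 0.57), ([599.0, 446.0, 3.0], 0.47)]
handle_grip [([596.0, 293.0, 350.0], 0.58), ([507.0, 69.0, 102.0], 0.47)]
tab_thumb [([513.0, 101.0, 126.0], 0.58)]
```

The handle has snapped to the off side. I raise the tool and look at the hasp and thumb piece with the wrist camera.

```bash
python3 -m crank '[[0.3,[0.5,0,3],[0,0,0]],[0.3,[0,0,3.5],[0,0,0.02]],[0.3,[-2,-1.5,2.5],[0,0,0.03]],[0.3,[-2.5,-2.2,1],[0,0,0.03]],[0.3,[-2.5,-2.2,0],[0,0,0.03]],[0.3,[-2.5,-2.2,0],[0,0,0.02]],[0.3,[-2,-2,0],[0,0,0]],[0.3,[0,0,0],[0,0,0]]]' 30
python3 - <<'E'
from h import *
st()
a=cam("wrist");marks(a,["handle_grip","tab_thumb","handle_pivot","tab_hole"]);save(a,"w2.png");np.savez("w2.npz",K=a["intrinsics"],T=a["cam_to_world"])
A=cv2.imread("pics/w2.png");cv2.imwrite("pics/w2b.png",cv2.resize(A,(780,585),interpolation=cv2.INTER_CUBIC))
E
```

```text
clock: 11.6
position: [0.4727, -0.0143, 0.202]
ee_rot: [0.073, 0.705, -0.034, 0.705]
ft_force: [-0.2, -1.0, -0.5]
grip_width: 0.692
t 11.6 p [472.7 -14.3 202. ] q [ 0.073  0.705 -0.034  0.705] F [-0.2 -1.  -0.5] w 0.692 j [ 0.67  0.06 -0.71  1.86 -0.02  1.23 -0.18]
handle_grip [([508.0, 71.0, 104.0], 0.86)]
tab_thumb [([512.0, 100.0, 127.0], 0.81)]
handle_pivot []
tab_hole []
```

View pics/w2b.png

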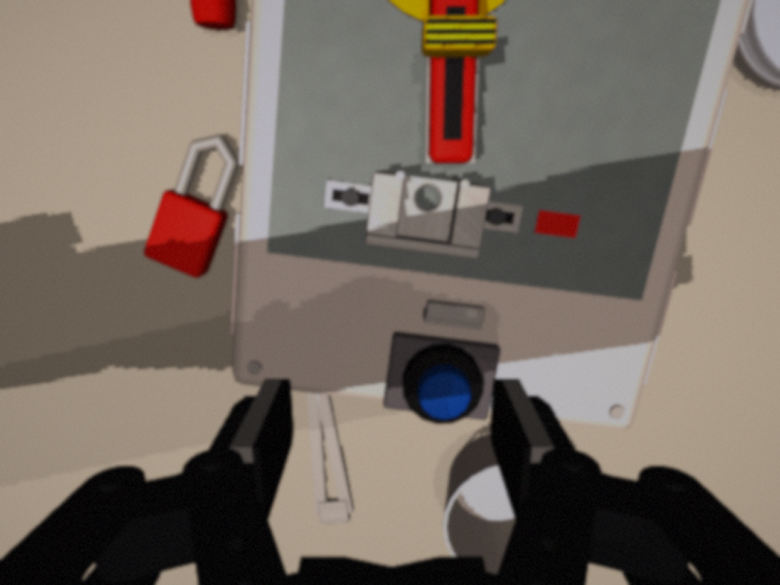

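```bash
python3 - <<'E'
from h import *
d=dict(np.load("w2.npz"));p=dict(intrinsics=d["K"],cam_to_world=d["T"])
s=512/780
P=np.array([523.5,156.2])
for n,(u,v),z in [("mouthL",(404,172),.112),("mouthR",(459,180),.112),("hole",(428,196),.102),("thumbL",(425,20),.135),("thumbR",(496,24),.135),("thumbFL",(423,45),.125),("thumbFR",(493,52),.125),("barend",(451,150),.115),("pivotish-barmid",(455,80),.115)]:
    w_=ray(p,(u*s,v*s),z)[:2];r=w_-P;x=r@[.961,-.275];y=r@[.275,.961]
    print(n,w_,"pod rel",x.round(1),y.round(1),"phi",np.arctan2(-y,x).round(3),"r",np.hypot(x,y).round(1))
E
```

```text
mouthL [487.5  49.4] pod rel -5.2 -112.5 phi 1.617 r 112.7
mouthR [511.4  42.2] pod rel 19.7 -112.9 phi 1.398 r 114.6
hole [497.2  36.5] pod rel 7.6 -122.3 phi 1.508 r 122.5
thumbL [502.9 104. ] pod rel -5.4 -55.8 phi 1.668 r 56.1
thumbR [529.2  98.6] pod rel 21.3 -53.8 phi 1.193 r 57.9
thumbFL [501.8  97.4] pod rel -4.7 -62.5 phi 1.646 r 62.6
thumbFR [529.1  90.6] pod rel 23.4 -61.5 phi 1.207 r 65.8
barend [509.1  55.6] pod rel 13.8 -100.6 phi 1.434 r 101.6
pivotish-barmid [514.2  83.7] pod rel 11.0 -72.2 phi 1.42 r 73.1
```

The picture shows the handle bar, the yellow thumb piece at (459,35), and the hasp mouth at (404–459,176) in the scaled view. Hasp line-up should be near 1.51, and the handle is now at about 1.43. I go to pinch the thumb piece.

```bash
python3 -m crank '[[0.3,[1.1,2.9,0],[-0.02,0.006,0]],[0.3,[1.1,2.9,-0.5],[-0.02,0.005,0]],[0.3,[1.1,2.9,-1.5],[-0.018,0.005,0]],[0.3,[0.9,2.5,-2],[0,0,0]],[0.3,[0,0.2,-2],[0,0,0]],[0.3,[0,0,-1],[0,0,0]],[0.3,[0,0,0],[0,0,0]]]'
python3 - <<'E'
from h import *
st()
a=cam("side");save(a,"p1.png")
cv2.imwrite("pics/p1.png",cv2.resize(cv2.imread("pics/p1.png")[100:280,180:400],(660,540),interpolation=cv2.INTER_CUBIC))
E
```

```text
clock: 12.43
position: [0.5162, 0.1043, 0.1297]
ee_rot: [0.051, 0.71, -0.051, 0.7]
ft_force: [0.5, -0.9, 0.3]
grip_width: 0.702
t 12.43 p [516.2 104.3 129.7] q [ 0.051  0.71  -0.051  0.7  ] F [ 0.5 -0.9  0.3] w 0.702 j [ 0.4   0.31 -0.79  1.8   0.23  1.15 -0.61]
```

View pics/p1.png

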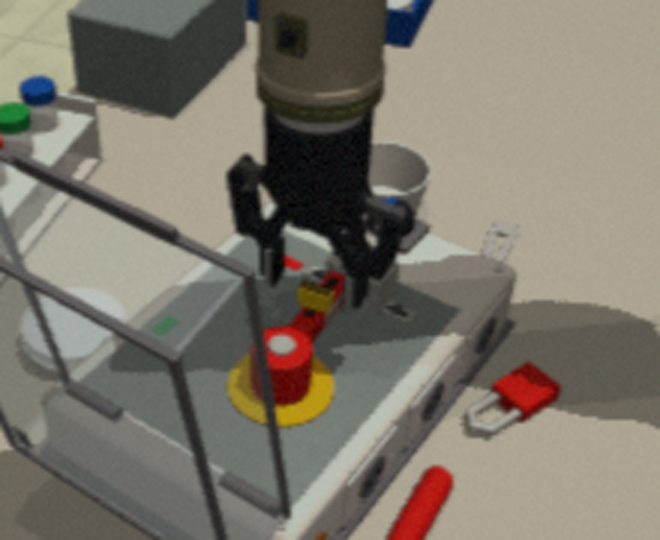

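The open fingers straddle the yellow thumb piece at (318,293). I go down and pinch.

```bash
python3 -m crank '[[0.3,[-0.1,-0.4,-1.0],[0,0,0]],[0.3,[0,0,-1.0],[0,0,0]],[0.3,[0,0,-0.2],[0,0,0]],[0.5,[0,0,0],[0,0,0]],[0.7,[0,0,0],[0,0,0]],[1,[0,0,0],[0,0,0]],[1,[0,0,0],[0,0,0]],[1,[0,0,0],[0,0,0]],[1,[0,0,0],[0,0,0]]]' 35
python3 - <<'E'
from h import *
st()
o=telemetry.get_obs();r=np.array(o["position"])[:2]*1000-[523.5,156.2];x=r@[.961,-.275];y=r@[.275,.961];print(x,y,np.arctan2(-y,x),np.hypot(x,y))
E
```

```text
clock: 13.23
position: [0.5166, 0.0998, 0.1106]
ee_rot: [0.051, 0.709, -0.052, 0.702]
ft_force: [-2.8, -0.6, 6.4]
grip_width: 0.316
t 13.23 p [516.6  99.8 110.6] q [ 0.051  0.709 -0.052  0.702] F [-2.8 -0.6  6.4] w 0.316 j [ 0.4   0.33 -0.78  1.82  0.25  1.1  -0.62]
8.914081072367527 -56.089625750775696 1.4131887583418978 56.793546800907066
```

```bash
python3 -m crank '[[1,[-0.1,0.02,0.1],[0,0,-0.02]],[1,[-0.12,0.02,0.1],[0,0,-0.02]],[1,[-0.13,0.02,0],[0,0,-0.02]],[1,[-0.13,0.02,0],[0,0,-0.025]],[1,[0,0,0],[0,0,0]]]'
cat > s.py <<'E'
from h import *
st()
o=telemetry.get_obs();r=np.array(o["position"])[:2]*1000-[523.5,156.2];x=r@[.961,-.275];y=r@[.275,.961];F=np.array(o["ft_force"])
print("phi",round(np.arctan2(-y,x),4),"r",round(np.hypot(x,y),1),"Fout(pod x,y)",F@[.961,-.275,0],F@[.275,.961,0],"Tz",np.round(o["torque"],2))
E
python3 s.py
```

```text
clock: 13.65
position: [0.5113, 0.1002, 0.1112]
ee_rot: [0.082, 0.706, -0.083, 0.698]
ft_force: [5.3, 0.2, -16.8]
grip_width: 0.317
t 13.65 p [511.3 100.2 111.2] q [ 0.082  0.706 -0.083  0.698] F [  5.3   0.2 -16.8] w 0.317 j [ 0.4   0.31 -0.77  1.84  0.24  1.1  -0.7 ]
phi 1.507 r 57.3 Fout(pod x,y) 5.01693758278364 1.6375703273360434 Tz [-0.02 -1.37 -0.12]
```

```bash
python3 -m crank '[[1,[0,0,-0.07],[0,0,0]],[1,[0,0,-0.07],[0,0,0]],[1,[-0.04,-0.2,0],[0,0,0]],[1,[-0.04,-0.2,0],[0,0,0]],[1,[-0.04,-0.2,0],[0,0,0]],[1,[-0.02,-0.1,0],[0,0,0]],[1,[0,0,0],[0,0,0]]]';python3 s.py
```

```text
clock: 14.23
position: [0.5103, 0.0934, 0.1109]
ee_rot: [0.082, 0.706, -0.082, 0.699]
ft_force: [1.9, -1.0, -4.9]
grip_width: 0.319
t 14.23 p [510.3  93.4 110.9] q [ 0.082  0.706 -0.082  0.699] F [ 1.9 -1.  -4.9] w 0.319 j [ 0.41  0.3  -0.77  1.84  0.23  1.1  -0.68]
phi 1.4997 r 64.2 Fout(pod x,y) 2.070439312410669 -0.4973098242384325 Tz [-0.07 -0.45  0.08]
```

```bash
python3 -m crank '[[1,[-0.07,-0.1,-0.03],[0,0,0]],[1,[-0.03,-0.1,0],[0,0,0]],[1,[-0.02,-0.1,0],[0,0,0]],[1,[0,0,0],[0,0,0]]]';python3 s.py
```

```text
clock: 14.57
position: [0.5094, 0.0904, 0.1108]
ee_rot: [0.082, 0.706, -0.082, 0.699]
ft_force: [2.3, 0.4, -1.3]
grip_width: 0.317
t 14.57 p [509.4  90.4 110.8] q [ 0.082  0.706 -0.082  0.699] F [ 2.3  0.4 -1.3] w 0.317 j [ 0.41  0.3  -0.77  1.85  0.23  1.1  -0.67]
phi 1.5026 r 67.2 Fout(pod x,y) 2.1281864674307664 0.9992367271626433 Tz [-0.02 -0.78 -0.04]
```

```bash
python3 -m crank '[[1,[-0.03,-0.1,0],[0,0,0]],[1,[-0.03,-0.15,0],[0,0,0]],[1,[-0.04,-0.15,0],[0,0,0]],[1,[-0.04,-0.15,0],[0,0,0]],[1,[0,0,0],[0,0,0]]]';python3 s.py
```

```text
clock: 14.98
position: [0.508, 0.0846, 0.1107]
ee_rot: [0.082, 0.706, -0.082, 0.699]
ft_force: [3.5, -0.2, 1.8]
grip_width: 0.317
t 14.98 p [508.   84.6 110.7] q [ 0.082  0.706 -0.082  0.699] F [ 3.5 -0.2  1.8] w 0.317 j [ 0.43  0.3  -0.77  1.85  0.23  1.09 -0.66]
phi 1.5059 r 73.2 Fout(pod x,y) 3.4712436633687895 0.7591683302671296 Tz [-0.19 -0.96 -0.05]
```

```bash
python3 -m crank '[[1,[-0.04,-0.2,0],[0,0,0]],[1,[-0.04,-0.2,0],[0,0,0]],[1,[-0.04,-0.2,0],[0,0,0]],[1,[-0.04,-0.2,0],[0,0,0]],[1,[-0.04,-0.2,0],[0,0,0]],[1,[0,0,0],[0,0,0]]]';python3 s.py
```

```text
clock: 15.48
position: [0.5057, 0.0746, 0.1106]
ee_rot: [0.082, 0.706, -0.082, 0.699]
ft_force: [2.2, -0.0, 5.3]
grip_width: 0.315
t 15.48 p [505.7  74.6 110.6] q [ 0.082  0.706 -0.082  0.699] F [ 2.2 -0.   5.3] w 0.315 j [ 0.44  0.29 -0.76  1.86  0.22  1.09 -0.64]
phi 1.5067 r 83.5 Fout(pod x,y) 2.0721343828548395 0.5719348722138241 Tz [-0.29 -0.74 -0.06]
```

```bash
python3 -m crank '[[1,[-0.03,-0.15,0.03],[0,0,0]],[1,[-0.03,-0.15,0],[0,0,0]],[1,[-0.03,-0.15,0],[0,0,0]],[1,[0,0,0],[0,0,0]]]';python3 s.py
```

```text
clock: 15.82
position: [0.5049, 0.0716, 0.1107]
ee_rot: [0.082, 0.706, -0.081, 0.699]
ft_force: [5.9, 5.2, -0.8]
grip_width: 0.314
t 15.82 p [504.9  71.6 110.7] q [ 0.082  0.706 -0.081  0.699] F [ 5.9  5.2 -0.8] w 0.314 j [ 0.45  0.28 -0.76  1.87  0.21  1.09 -0.63]
phi 1.5087 r 86.6 Fout(pod x,y) 4.210842673822802 6.60800538162376 Tz [ 0.95 -1.45 -0.2 ]
```

```bash
python3 -m crank '[[1,[-0.02,-0.1,0],[0,0,0]],[1,[0,0,0],[0,0,0]]]';python3 s.py
```

```text
clock: 15.98
position: [0.5049, 0.0716, 0.1107]
ee_rot: [0.082, 0.706, -0.08, 0.699]
ft_force: [6.6, 8.6, -2.4]
grip_width: 0.317
t 15.98 p [504.9  71.6 110.7] q [ 0.082  0.706 -0.08   0.699] F [ 6.6  8.6 -2.4] w 0.317 j [ 0.45  0.28 -0.77  1.87  0.21  1.09 -0.62]
phi 1.509 r 86.6 Fout(pod x,y) 3.9487476807490904 10.0765399168262 Tz [ 1.62 -1.68 -0.29]
```

The tab is on a hard stop at r 86.6 mm (87 is fully out), with the handle at 1.509. I unload, let go, and look.

```bash
python3 -m crank '[[1,[0.02,0.12,0],[0,0,0]],[1,[0.02,0.08,0],[0,0,0]],[0.7,[0,0,0],[0,0,0]],[0.3,[0,0,0],[0,0,0]],[0.3,[0,0,0],[0,0,0]],[0.3,[0,0,0],[0,0,0]],[0.3,[0,0,1.5],[0,0,0]],[0.3,[0,0,3],[0,0,0]],[0.3,[0,0,3],[0,0,0]],[0.3,[-0.7,-2.5,2],[0,0,0]],[0.3,[-1.1,-3.8,0],[0,0,0]],[0.3,[-0.8,-3,0],[0,0,0]]]'
python3 - <<'E'
from h import *
st()
a=cam("wrist");marks(a,["handle_grip","tab_thumb","tab_hole"]);save(a,"w3.png");np.savez("w3.npz",K=a["intrinsics"],T=a["cam_to_world"])
A=cv2.imread("pics/w3.png")[:260];cv2.imwrite("pics/w3b.png",cv2.resize(A,(780,396),interpolation=cv2.INTER_CUBIC))
a=cam("side");marks(a,["cover_lip","padlock"])
E
```

```text
clock: 16.98
position: [0.4784, -0.0229, 0.2067]
ee_rot: [0.081, 0.706, -0.082, 0.699]
ft_force: [0.5, -1.1, -0.1]
grip_width: 0.701
t 16.98 p [478.4 -22.9 206.7] q [ 0.081  0.706 -0.082  0.699] F [ 0.5 -1.1 -0.1] w 0.701 j [ 0.65  0.08 -0.72  1.83  0.06  1.26 -0.32]
handle_grip [([506.0, 72.0, 105.0], 0.83)]
tab_thumb [([489.0, -69.0, 107.0], 0.71)]
tab_hole [([498.0, 37.0, 107.0], 0.66)]
cover_lip [([594.0, 290.0, 348.0], 0.56)]
padlock [([345.0, 34.0, -4.0], 0.86), ([529.0, -184.0, -2.0], 0.4)]
```

View pics/w3b.png

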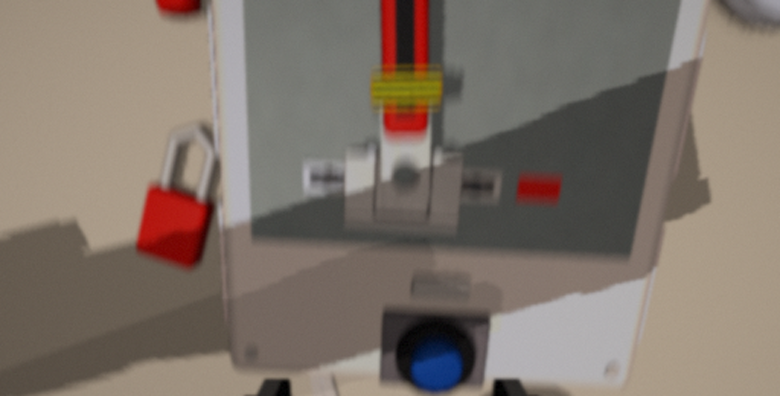

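The tongue sits between the cheeks with the hole at (405,175), and the detected hole is 122 mm from the pivot. One numeric check on a settled picture, then I hand in.

```bash
python3 -m crank '[[0.3,[0,0,1],[0,0,0]],[0.3,[0,0,0],[0,0,0]],[0.3,[0,0,0],[0,0,0]],[0.3,[0,0,0],[0,0,0]]]'
python3 - <<'E'
from h import *
a=cam("wrist");P=np.array([523.5,156.2])
f=cv2.cvtColor(a["frame"],cv2.COLOR_RGB2HSV);m=cv2.inRange(f,(22,150,60),(35,255,255));m[110:]=0
n,l,s,c=cv2.connectedComponentsWithStats(m);i=1+np.argmax(s[1:,4]);print(s[i],c[i])
r=ray(a,c[i],.13)[:2]-P;print("thumb r",np.hypot(*r),"phi",np.arctan2(-(r@[.275,.961]),r@[.961,-.275]))
for d in mark_of("tab_hole",a)[:1]: r=w(a,d["location"])[:2]*1000-P;print("hole r",np.hypot(*r),d["conf"])
save(a,"w4.png");A=cv2.imread("pics/w4.png")[20:170,170:340];cv2.imwrite("pics/w4b.png",cv2.resize(A,(680,600),interpolation=cv2.INTER_CUBIC))
E
```

```text
clock: 17.67
position: [0.4791, -0.0211, 0.2159]
ee_rot: [0.081, 0.706, -0.082, 0.699]
ft_force: [-0.4, 0.2, 0.4]
grip_width: 0.7
[244  47  45  22 868] [265.73271889  57.42857143]
thumb r 88.23973028063944 phi 1.5021487741529709
hole r 123.32700129407954 0.84
```

View pics/w4b.png

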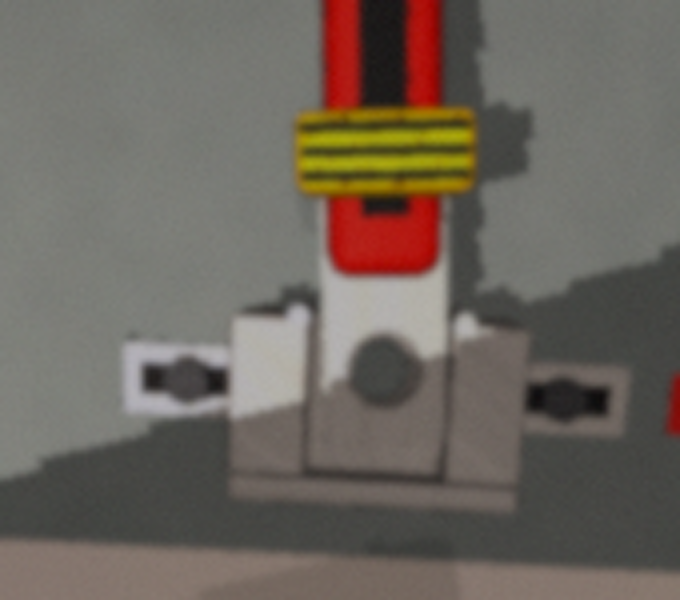

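The tongue is fully between the cheeks, and the hole at (384,370) shows clear through to the ear, so the two holes line up. Handing in.

```bash
python3 -c "
from h import *
print(manip.hand_in())"
```

```text
the job is handed in; nothing more can be done
None
```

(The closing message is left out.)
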